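Load the yellow sample holder into the spring magazine

TASK

Load the round sample holder with the yellow centre into the spring-loaded stack magazine: set it flat on top of the stack between the guide posts and press it straight down against the spring until it has snapped fully under the orange catches, then let go and draw back. The black-centred holder already in the magazine stays in it below the new one, and the blue-centred holder is left where it lies.

Things in the scene. Friction and masses are not known exactly. Their poses are not given: they have to be found in the camera images.
- yellow_disc_mid (a point): Middle of the holder to load: flat aluminium disc, 60 mm diameter, 12 mm thick, about 60 g, yellow round centre on top; lies flat on the worktop (this point 6 mm up), z is its axis. Grip it from above across the rim, along the line that is the magazine's y. Set loosely in the magazine it rests on the catches, its middle 12 to 14 mm above magazine_seat.
- magazine_seat (a point): On the upright axis (z) of the fixed stack magazine, level with the undersides of its orange catches, 64 mm above the worktop. Catches and grey housings (20 mm higher) on the +x and -x sides. 4 posts, 62 mm apart, stand at 45 degrees to x and y, flared outward from 13 to 32 mm above. The +y and -y sides are open down to the base, 36 mm wide: fingers closing along y can hold a disc all the way in.
- loaded_disc_mid (a point): Middle of the same kind of disc, black centre, already in the magazine on the spring plate, 7 mm below magazine_seat. The new disc goes on top: pressed with about 10 N (up to 15) past the catches, which yield and snap back over its rim once its middle is 8 to 10 mm below magazine_seat; the spring then holds it up against them, 6 mm below. The plate bottoms out at 15 mm.
- blue_disc_mid (a point): Middle of another disc of the same size and make, with a blue centre, lying flat on the worktop: not wanted, it stays where it is.
Things that resemble listed ones, but are neither listed nor needed, are in the scene too. What is shaped like the part that bears yellow_disc_mid but turquoise is not meant.

How it is judged:
At the end, for the whole second after the job is handed in: The yellow-centred disc lies under the catches (its middle 3 to 12 mm below their undersides), tilted under 8 degrees and within 10 mm of the magazine's axis, with the black-centred disc below it in the magazine; the blue-centred disc is within 30 mm of where it lay (horizontal distance between each of yellow_disc_mid, loaded_disc_mid and magazine_seat below 0.01 m and z of yellow_disc_mid in the frame of magazine_seat between -0.012 and -0.003 m and angle between yellow_disc_mid's own z axis and vertical below 0.14 rad and z of loaded_disc_mid in the frame of yellow_disc_mid below -0.008 m and distance of blue_disc_mid from where it was at the start of the episode below 0.03 m); the robot touches nothing.
It fails at once if the blue-centred holder is moved by more than 30 mm (distance of blue_disc_mid from where it was at the start of the episode above 0.03 m).
It also fails if it takes over 35 s, if anything falls off the work surface, if the arm or the gripper's body presses on something with over 40 N, if the wrist force passes 120 N, or if a joint passes its speed limit or range.

ROBOT

A 6-joint arm with a two-finger parallel gripper is mounted at the origin on a cart in front of the work surface, level with it; the furniture and walls round the work are solid. World frame = base frame: x ahead of the robot, y to its left, z up, the work surface at z = 0. Lengths are in m, angles in rad, forces in N, time in s.
With the tool pointing down it reaches from about 0.35 to 0.775 m from the base axis. Payload 7.3 kg.
Tool frame: the origin (TCP) lies on the centre line of the jaws, within the pads' length; the fingertips stand 11 mm ahead of it and the grasp point (between the pads) lies 8 mm behind it; y points along the fingers, z is the direction in which the jaws open and shut, and the axes are right-handed (so a half turn about y gives the same grasp; the last joint's range is limited). The gripper opens to 92 mm and grips with 3 to 60 N. Pads are 19 mm wide; open, the fingers measure 130 mm over their backs; the gripper's body (75 mm by 190 mm) begins 47 mm behind the grasp point.
Start: joints at [-1.372, 0.342, 1.524, -0, 1.275, -0.146], TCP at [0.177, -0.494, 0.238] pointing down, gripper open.
Joint ranges: [-2.53, 2.53], [-0.77, 2.02], [0.04, 2.7], [-1, 4.14], [0.28, 2.66], [-3.11, 3.11]. Speed limits (rad/s): [2.57, 2.57, 3.14, 3.14, 3.14, 3.14].

INTERFACE

Orientations are given as [roll, pitch, yaw] about the fixed x, y, z axes, in that order (R = Rz(yaw) Ry(pitch) Rx(roll)).
In Python, from cell import robot, cams gives the robot as it stands.
- The arm moves only by the tool apply_moves, never from a script. Its argument "plan" is a list of rows, each a list of 7 numbers: the shift along the tool's x, y, z in m, then the turn, a rotation vector about the tool's x, y, z in degrees, then the gripper command: -1 is fully open, 1 is shut, values between are in proportion. A call has exactly 5 rows; each row is the pose to reach, as a shift and turn from the pose commanded when the call began, along the tool's axes at that moment; what a row does not reach only later rows make up. A row lasts 1/8 s, in which the tool goes at most 62.5 mm and 10.7 degrees, less where a joint would pass 70% of its speed; a pose out of reach is approached as far as the arm can. A call with a gripper value outside its range is refused whole. The fingers move at their own pace and stop on an object; "squeeze" is the grip in N (left out, the last holds). Time passes only in rows, so rows that repeat a pose let the fingers close, or fill a call up. It gives the time, the measured TCP pose, the force and the opening at its end, in the units of the state.
- robot.observe(): the state, without advancing time (a new reading comes with each control period).
- cams.read_camera(name): name is "scene" or "top"; returns the picture (420x560x3 uint8, blue, green, red); there is no depth.
- cams.calibration(name): a dict with "fx", "fy", "cx", "cy" (pixels), "dist" ([k1, k2, p1, p2, k3] as OpenCV has them; the pictures are not rectified), "extrinsics" (4x4, takes a point from world to camera coordinates). Camera axes: x right, y up, looking along -z (the intrinsics and any distortion apply to the point x, -y, -z); pixel columns grow to the right and rows downward; lengths in m; the calibration is good to about 2 mm. A picture is of the moment at which its call begins. calibration takes no time and is no camera call.
- robot.hand_in(): hands the job in, once; it reports no verdict.
The state is a dict: "time": time; "qpos": joint angles; "qvel": joint speeds; "joint_efforts": joint torques, N m; "tool_pos": TCP position; "tool_rot": TCP orientation; "contact_force": force on the tool from outside, world axes, zero at the start; "torque": the same for the moment, N m; "opening": finger opening in m.
Only numpy, scipy, OpenCV 4.12 (cv2) and the standard library are available. Lean on these libraries where they do the work, as an engineer would, in place of code of your own. Each camera call takes 0.05 s, during which the arm holds its last target. There are 200 camera calls.

## Working session

There is one attempt and no reset: what is moved stays moved. The work goes in short steps, Python scripts to look and compute and a tool call to move; the robot and the scene stay as the last step left them, time stands still between calls to the robot, and variables do not carry over. Pictures are saved under pics/ and viewed, about 8 in all and at most 12, crops included, and the job is handed in when it is done.

Besides the shell and the picture viewer there is one more tool, called after "Emit:" as name(argument=value, ...), one argument or row to a line, values as JSON. apply_moves: Moves the arm, as the interface text tells. Its arguments: {"type":"object","properties":{"plan":{"type":"array","items":{"type":"array","items":{"type":"number"}}},"squeeze":{"type":"number"}},"required":["plan"]}

```bash
mkdir -p pics; python3 - <<'E'
from cell import robot,cams
import cv2,numpy as np
for n in("scene","top"):
    cv2.imwrite(f"pics/{n}0.png",cams.read_camera(n))
    c=cams.calibration(n);print(n,c["fx"],c["cx"],c["cy"],c["dist"]);print(np.round(np.array(c["extrinsics"]),3))
print(robot.observe())
E
```

```text
scene 498.8492619727847 282.15415873865186 207.99304595350358 [0.04007052 0.         0.         0.         0.        ]
[[-0.687 -0.726 -0.007  0.441]
 [ 0.444 -0.428  0.787 -0.234]
 [-0.575  0.538  0.617 -0.793]
 [ 0.     0.     0.     1.   ]]
top 427.40750951667184 278.66392183700486 211.92101427238546 [0.04497294 0.         0.         0.         0.        ]
[[-0.026 -1.    -0.005  0.124]
 [ 0.997 -0.026  0.077 -0.518]
 [-0.077 -0.003  0.997 -0.978]
 [ 0.     0.     0.     1.   ]]
{'time': 0.1, 'qpos': array([-1.37197956e+00,  3.42695409e-01,  1.52488843e+00,  6.68835285e-06,
        1.27541981e+00, -1.46002228e-01]), 'qvel': array([-1.66080561e-04,  3.98329633e-04, -2.35248236e-03,  6.88140720e-04,
       -1.12658124e-03, -4.15712374e-05]), 'joint_efforts': array([ 1.65080852e-03, -4.32002807e+01, -2.44695336e+01,  7.18797161e-02,
        5.26485499e-02, -5.64901188e-05]), 'tool_pos': array([ 0.17741798, -0.49375362,  0.23710401]), 'tool_rot': array([-1.57219138e+00,  2.11605816e-04, -2.79677576e+00]), 'contact_force': array([-0.26405805, -0.21055072, -0.6074694 ]), 'torque': array([ 0.01411082,  0.02331842, -0.00272011]), 'opening': 0.09176528490266604}
```

View pics/scene0.png

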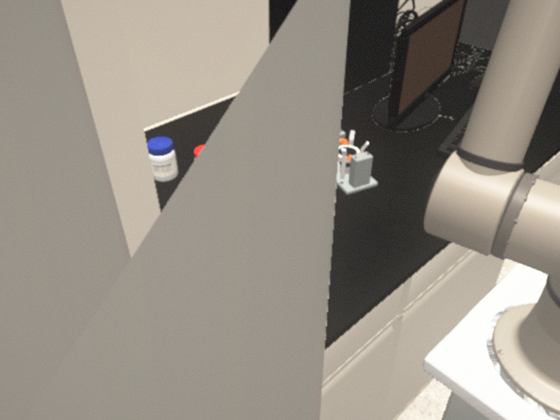

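View pics/top0.png

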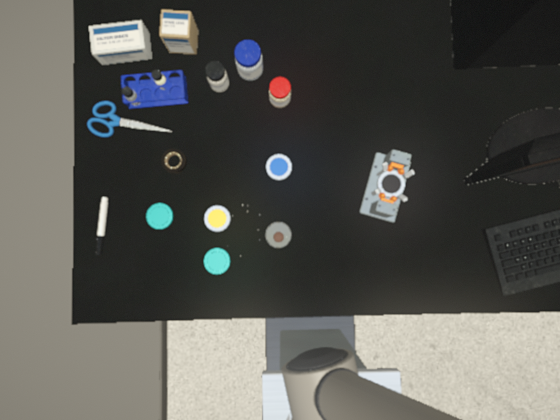

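The top view shows yellow at (217,218), blue at (279,167) and the magazine at (391,184), with its orange catches at about (397,168) and (389,198). Most of the scene view is blocked by something near the camera.

```bash
cat > h.py <<'E'
from cell import robot,cams
import cv2,numpy as np
from scipy.spatial.transform import Rotation as R
def ray(n,uv,z):
    c=cams.calibration(n);K=np.array([[c["fx"],0,c["cx"]],[0,c["fy"],c["cy"]],[0,0,1]])
    p=cv2.undistortPoints(np.array([[uv]],float),K,np.array(c["dist"]))[0,0]
    E=np.array(c["extrinsics"]);d=E[:3,:3].T@np.array([p[0],-p[1],-1]);o=-E[:3,:3].T@E[:3,3]
    return o+d*(z-o[2])/d[2]
def proj(n,P):
    c=cams.calibration(n);K=np.array([[c["fx"],0,c["cx"]],[0,c["fy"],c["cy"]],[0,0,1]])
    q=(np.array(c["extrinsics"])@np.r_[P,1])[:3]*[1,-1,-1]
    return cv2.projectPoints(q[None],np.zeros(3),np.zeros(3),K,np.array(c["dist"]))[0].ravel()
def blobs(im,lo,hi,amin=15,box=None):
    m=cv2.inRange(cv2.cvtColor(im,cv2.COLOR_BGR2HSV),np.array(lo),np.array(hi))
    if box: k=np.zeros_like(m);x0,y0,x1,y1=box;k[y0:y1,x0:x1]=1;m=m*k
    n,_,s,c=cv2.connectedComponentsWithStats(m)
    return [(np.round(c[i],1),s[i,4],s[i,:4]) for i in range(1,n) if s[i,4]>=amin]
E
python3 - <<'E'
from h import *
im=cams.read_camera("top")
for nm,lo,hi,z,box in(("yel",(20,100,100),(35,255,255),.012,(195,200,240,240)),("blu",(100,100,80),(125,255,255),.012,(260,150,300,190)),("wy",(0,0,110),(180,255,255),.012,(195,195,240,240)),("wb",(0,0,110),(180,255,255),.012,(260,150,300,190)),("org",(3,130,90),(18,255,255),.066,(355,140,425,230))):
    for c,a,s in blobs(im,lo,hi,8,box): print(nm,c,a,s,np.round(ray("top",c,z),4))
a=cv2.resize(im[140:230,350:430],None,fx=6,fy=6,interpolation=cv2.INTER_CUBIC)
s=cams.read_camera("scene");b=cv2.resize(s[110:210,320:390],None,fx=5.4,fy=5.4,interpolation=cv2.INTER_CUBIC)
b=b[:540,:320]
cv2.imwrite("pics/mag.png",np.hstack([a,b]))
E
```

```text
yel [216.6 218. ] 234 [208 210  18  17] [0.5116 0.2569 0.012 ]
blu [278.3 166.3] 231 [270 158  18  17] [0.6306 0.1087 0.012 ]
wy [216.8 218. ] 582 [204 205  27  27] [0.5115 0.2564 0.012 ]
wb [278.4 166.5] 570 [265 153  27  28] [0.6301 0.1084 0.012 ]
org [396. 167.] 106 [388 162  16  12] [ 0.6116 -0.1542  0.066 ]
org [387.2 198.2] 65 [379 193  18  10] [ 0.5422 -0.1316  0.066 ]
```

View pics/mag.png

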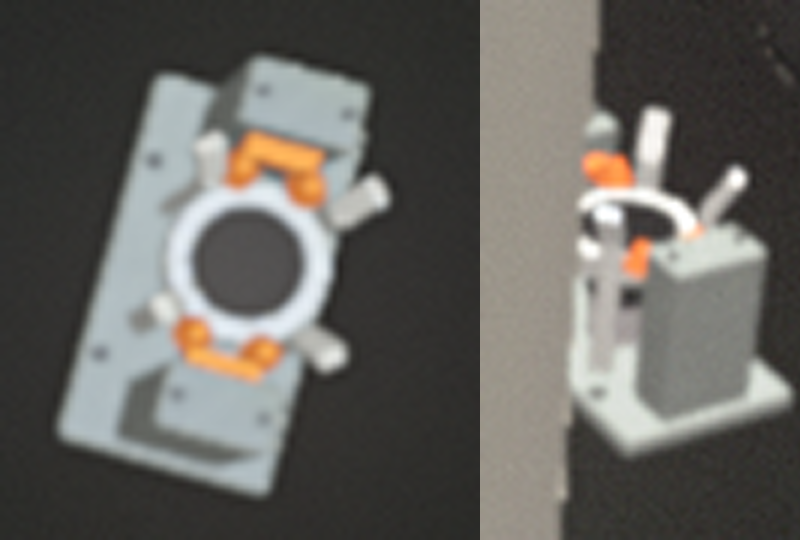

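The crop shows the black disc's centre at about crop (248,262). The housing screw holes are at (263,90)/(348,115) and (177,393)/(263,418), and the base's left edge runs from (60,437) to (157,75). From these I'll compute the magazine pose.

```bash
cat >> h.py <<'E'
def go(P,yaw):
    s=robot.observe();r=R.from_euler("xyz",s["tool_rot"]);t=R.from_euler("xyz",[-np.pi/2,0,np.radians(yaw)])
    print("at",np.round(s["tool_pos"],4),np.round(np.degrees(s["tool_rot"]),2),"t",round(s["time"],2),"F",np.round(s["contact_force"],1),"open",round(s["opening"],4))
    print("shift",np.round(r.inv().apply(np.array(P)-s["tool_pos"]),4),"turn",np.round((r.inv()*t).as_rotvec(degrees=True),2))
E
python3 - <<'E'
from h import *
f=lambda u,v,z:ray("top",((u+.5)/6-.5+350,(v+.5)/6-.5+140),z)[:2]
H=[f(263,90,.084),f(348,115,.084),f(177,393,.084),f(263,418,.084)]
print("housings mid",np.mean(H,0))
ang=lambda d:np.degrees(np.arctan2(d[1],d[0]))
print("x dir",ang((H[0]+H[1]-H[2]-H[3])),"holes y",ang(H[0]-H[1])-90,ang(H[2]-H[3])-90)
a,b,c=f(60,437,.01),f(157,75,.01),f(268,495,.01)
print("edges",ang(b-a),ang(a-c)-90)
print("black",f(248,262,.063))
im=cams.read_camera("top");g=cv2.cvtColor(im,cv2.COLOR_BGR2GRAY)
m=cv2.inRange(g[170:198,377:406],0,120)
n,l,s,cc=cv2.connectedComponentsWithStats(m);i=l[14,14];print("dark",cc[i]+[377,170],s[i],ray("top",cc[i]+[377,170],.063))
go([.45,-.2,.237],163)
E
```

```text
housings mid [ 0.57589597 -0.14204495]
x dir -18.009335565070806 holes y -18.507410328232595 -17.98043786399782
edges -17.08530534329757 -17.258344922952034
black [ 0.5758015  -0.14207179]
dark [390.78225806 183.33870968] [  5   5  18  18 248] [ 0.57561024 -0.14176487  0.063     ]
at [ 0.1774 -0.4939  0.2374] [-9.0040e+01  1.0000e-02 -1.6024e+02] t 0.25 F [-0.3 -0.2  1.1] open 0.0916
shift [-0.3559  0.0006 -0.1845] turn [4.000e-02 3.676e+01 1.000e-02]
```

Emit:
apply_moves(
  plan=[
    [-0.05, 0, -0.026, 0, 8, 0, -1],
    [-0.1, 0, -0.052, 0, 16, 0, -1],
    [-0.15, 0, -0.078, 0, 24, 0, -1],
    [-0.2, 0, -0.104, 0, 32, 0, -1],
    [-0.25, 0, -0.13, 0, 37.5, 0, -1],
  ],
)

```text
time: 0.88
tool_pos: [0.3698, -0.2858, 0.2378]
tool_rot: [-1.571, 0.0, 2.828]
contact_force: [1.0, -0.9, 0.0]
opening: 0.0919
```

```bash
python3 -c "
from h import *
go([.5113,.2567,.12],162.2)"
```

```text
at [ 0.3698 -0.2858  0.2378] [-8.9990e+01  2.0000e-02  1.6203e+02] t 0.88 F [ 1.  -0.9  0. ] open 0.0919
shift [ 0.0329  0.1177 -0.5597] turn [-0.01 -0.17 -0.02]
```

Emit:
apply_moves(
  plan=[
    [0, 0, -0.06, 0, -0.2, 0, -1],
    [0, 0, -0.12, 0, -0.2, 0, -1],
    [0.01, 0, -0.18, 0, -0.2, 0, -1],
    [0.01, 0, -0.24, 0, -0.2, 0, -1],
    [0.02, 0, -0.3, 0, -0.2, 0, -1],
  ],
)

```text
time: 1.5
tool_pos: [0.4417, 0.0064, 0.2379]
tool_rot: [-1.571, 0.001, 2.835]
contact_force: [1.3, -0.2, -0.4]
opening: 0.0915
```

Emit:
apply_moves(
  plan=[
    [0, 0, -0.06, 0, 0, 0, -1],
    [0.01, 0.02, -0.12, 0, 0, 0, -1],
    [0.01, 0.05, -0.18, 0, 0, 0, -1],
    [0.013, 0.1, -0.225, 0, 0, 0, -1],
    [0.013, 0.118, -0.26, 0, 0, 0, -1],
  ],
)

```text
time: 2.12
tool_pos: [0.5063, 0.2577, 0.1173]
tool_rot: [-1.569, -0.002, 2.836]
contact_force: [0.7, 0.1, 1.0]
opening: 0.0921
```

```bash
python3 - <<'E'
from h import *
go([.5113,.2567,.013],162.2)
im=cams.read_camera("top");s=cams.read_camera("scene")
a=cv2.resize(im[150:280,140:290],None,fx=2.6,fy=2.6);b=cv2.resize(s[:,:],None,fx=.7,fy=.7)
h=min(len(a),len(b));cv2.imwrite("pics/ap.png",np.hstack([a[:h],b[:h]]))
E
```

```text
at [0.5063 0.2577 0.1173] [-8.9890e+01 -1.3000e-01  1.6249e+02] t 2.12 F [0.7 0.1 1. ] open 0.0921
shift [-0.0054  0.1043 -0.0007] turn [-0.11  0.29  0.13]
```

View pics/ap.png

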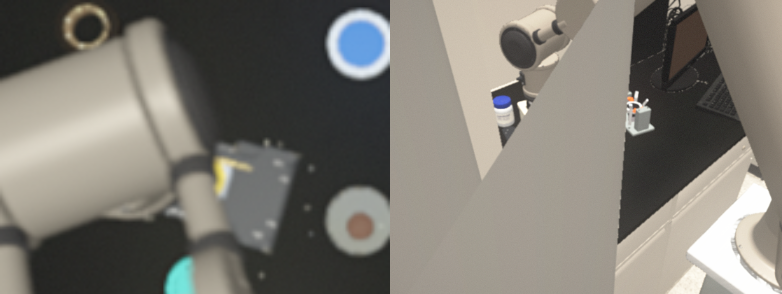

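The gripper is over the yellow disc. The arm hides most of it in the top view, with part of its yellow showing at crop (222,172). I'll go down in stages.

Emit:
apply_moves(
  plan=[
    [-0.005, 0.03, 0, 0, 0, 0, -1],
    [-0.005, 0.06, 0, 0, 0, 0, -1],
    [-0.005, 0.08, 0, 0, 0, 0, -1],
    [-0.005, 0.08, 0, 0, 0, 0, -1],
    [-0.005, 0.08, 0, 0, 0, 0, -1],
  ],
)

```text
time: 2.85
tool_pos: [0.5127, 0.2547, 0.0409]
tool_rot: [-1.572, 0.002, 2.835]
contact_force: [0.3, 0.1, 0.6]
opening: 0.092
```

```bash
python3 -c "
from h import *
go([.5113,.2567,.0125],162.2)"
```

```text
at [0.5127 0.2547 0.0409] [-9.0050e+01  9.0000e-02  1.6244e+02] t 2.85 F [0.3 0.1 0.6] open 0.092
shift [ 0.002   0.0284 -0.0015] turn [ 0.05  0.24 -0.09]
```

Emit:
apply_moves(
  plan=[
    [0.002, 0.014, -0.0015, 0, 0.2, 0, -1],
    [0.002, 0.028, -0.0015, 0, 0.2, 0, -1],
    [0.002, 0.028, -0.0015, 0, 0.2, 0, -1],
    [0.002, 0.028, -0.0015, 0, 0.2, 0, -1],
    [0.002, 0.028, -0.0015, 0, 0.2, 0, 1],
  ],
  squeeze=40,
)

```text
time: 3.48
tool_pos: [0.5105, 0.2569, 0.0113]
tool_rot: [-1.571, -0.0, 2.832]
contact_force: [0.9, 0.2, 1.5]
opening: 0.0857
```

Emit:
apply_moves(
  plan=[
    [0, 0, 0, 0, 0, 0, 1],
    [0, 0, 0, 0, 0, 0, 1],
    [0, 0, 0, 0, 0, 0, 1],
    [0, 0, 0, 0, 0, 0, 1],
    [0, 0, 0, 0, 0, 0, 1],
  ],
)

```text
time: 4.1
tool_pos: [0.5104, 0.2568, 0.0116]
tool_rot: [-1.571, -0.0, 2.832]
contact_force: [0.1, -0.1, -0.2]
opening: 0.0593
```

Gripped: the opening reads 59.3 mm. Next I'll lift and carry it.

Emit:
apply_moves(
  plan=[
    [0, -0.02, 0, 0, 0, 0, 1],
    [0, -0.06, 0, 0, 0, 0, 1],
    [0, -0.11, 0, 0, 0, 0, 1],
    [0, -0.16, 0, 0, 0, 0, 1],
    [0, -0.16, 0, 0, 0, 0, 1],
  ],
)

```text
time: 4.72
tool_pos: [0.5127, 0.2577, 0.1761]
tool_rot: [-1.576, 0.007, 2.832]
contact_force: [-0.5, 0.7, -0.6]
opening: 0.059
```

```bash
python3 - <<'E'
from h import *
go([.5757,-.142,.17],162.2)
E
```

```text
at [0.5127 0.2577 0.1761] [-90.31   0.42 162.26] t 4.72 F [-0.5  0.7 -0.6] open 0.059
shift [-0.1818  0.0055  0.3615] turn [ 0.31  0.06 -0.42]
```

Emit:
apply_moves(
  plan=[
    [-0.026, 0, 0.052, 0, 0, 0, 1],
    [-0.052, 0, 0.103, 0, 0, 0, 1],
    [-0.078, 0, 0.155, 0, 0, 0, 1],
    [-0.104, 0, 0.207, 0, 0, 0, 1],
    [-0.13, 0, 0.258, 0, 0, 0, 1],
  ],
)

```text
time: 5.35
tool_pos: [0.5551, -0.0302, 0.1704]
tool_rot: [-1.571, -0.002, 2.832]
contact_force: [0.3, -0.5, -1.1]
opening: 0.0589
```

```bash
python3 - <<'E'
from h import *
go([.5757,-.142,.15],162.2)
E
```

```text
at [ 0.5551 -0.0302  0.1704] [-8.9990e+01 -1.2000e-01  1.6225e+02] t 5.35 F [ 0.3 -0.5 -1.1] open 0.0589
shift [-0.0538  0.0203  0.1002] turn [-0.01  0.05  0.12]
```

Emit:
apply_moves(
  plan=[
    [-0.024, 0, 0.045, 0, 0, 0, 1],
    [-0.045, 0.005, 0.085, 0, 0, 0, 1],
    [-0.053, 0.015, 0.1, 0, 0, 0, 1],
    [-0.053, 0.02, 0.1, 0, 0, 0, 1],
    [-0.053, 0.02, 0.1, 0, 0, 0, 1],
  ],
)

```text
time: 5.98
tool_pos: [0.575, -0.1381, 0.1507]
tool_rot: [-1.571, -0.003, 2.833]
contact_force: [-0.6, -0.6, -0.3]
opening: 0.0589
```

```bash
python3 - <<'E'
from h import *
go([.5757,-.142,.11],162.2)
im=cams.read_camera("top");s=cams.read_camera("scene")
a=cv2.resize(im[120:230,330:440],None,fx=4,fy=4)
b=cv2.resize(s[60:210,320:420],None,fx=3,fy=3);h=440
cv2.imwrite("pics/m1.png",np.hstack([a[:h],b[:h]]))
E
```

```text
at [ 0.575  -0.1381  0.1507] [-9.0030e+01 -1.4000e-01  1.6232e+02] t 5.97 F [-0.6 -0.6 -0.3] open 0.0589
shift [-0.0019  0.0407  0.0035] turn [0.03 0.12 0.14]
```

View pics/m1.png

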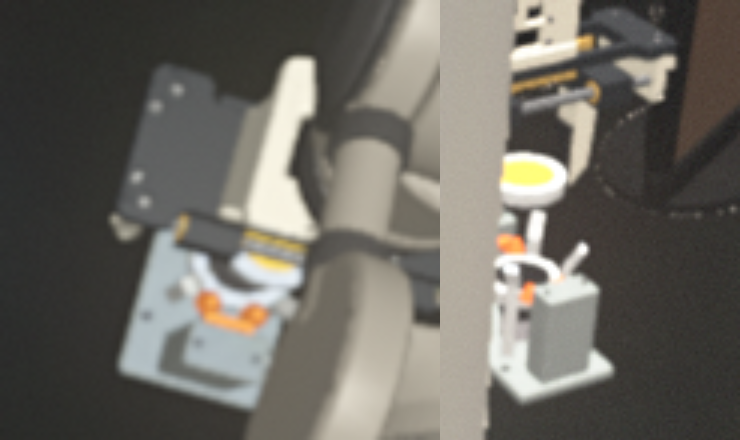

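The disc is held flat above the magazine. I'll settle closer and check the centring in the scene view.

Emit:
apply_moves(
  plan=[
    [-0.001, 0.01, 0.0035, 0, 0, 0, 1],
    [-0.001, 0.025, 0.0035, 0, 0, 0, 1],
    [-0.001, 0.04, 0.0035, 0, 0, 0, 1],
    [-0.001, 0.04, 0.0035, 0, 0, 0, 1],
    [-0.001, 0.04, 0.0035, 0, 0, 0, 1],
  ],
)

```text
time: 6.7
tool_pos: [0.5757, -0.1435, 0.1117]
tool_rot: [-1.571, 0.0, 2.832]
contact_force: [0.9, 1.2, -0.8]
opening: 0.0592
```

```bash
python3 - <<'E'
from h import *
go([.5747,-.1417,.09],162.2)
s=cams.read_camera("scene");tp=robot.observe()["tool_pos"]
b=cv2.resize(s[80:210,315:405],None,fx=4.5,fy=4.5,interpolation=cv2.INTER_CUBIC)
th=np.linspace(0,2*np.pi,60)
for c,z,r,col in(((tp[0]+.001,tp[1]-.0003),tp[2]+.0005,.030,(0,0,255)),((.5757,-.142),.063,.030,(0,255,0))):
    for t in th:
        p=proj("scene",[c[0]+r*np.cos(t),c[1]+r*np.sin(t),z]);q=((p-[315,80]+.5)*4.5-.5).astype(int);cv2.circle(b,tuple(map(int,q)),1,col,-1)
cv2.imwrite("pics/m2.png",b)
E
```

```text
at [ 0.5757 -0.1435  0.1117] [-90.     0.   162.25] t 6.7 F [ 0.9  1.2 -0.8] open 0.0592
shift [ 0.0015  0.0217 -0.0015] turn [-0.    0.05 -0.  ]
```

View pics/m2.png

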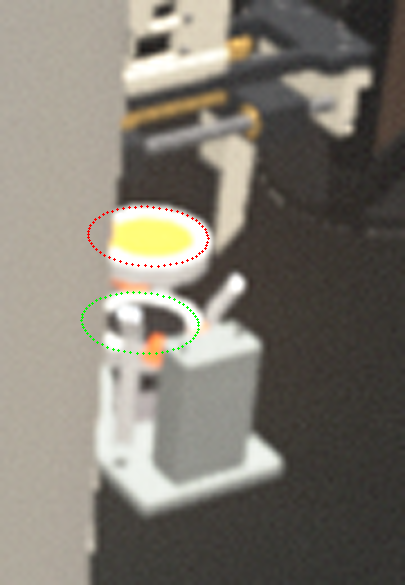

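The projections match: the disc and the ring both fit to under 1 mm. Going down to the rest position.

Emit:
apply_moves(
  plan=[
    [0.0015, 0.006, -0.0015, 0, 0, 0, 1],
    [0.0015, 0.012, -0.0015, 0, 0, 0, 1],
    [0.0015, 0.018, -0.0015, 0, 0, 0, 1],
    [0.0015, 0.024, -0.0015, 0, 0, 0, 1],
    [0.0015, 0.026, -0.0015, 0, 0, 0, 1],
  ],
  squeeze=60,
)

```text
time: 7.38
tool_pos: [0.5742, -0.1416, 0.0851]
tool_rot: [-1.571, -0.001, 2.832]
contact_force: [-1.9, -0.7, -0.3]
opening: 0.0586
```

```bash
python3 - <<'E'
from h import *
go([.5747,-.1417,.0605],162.2)
E
```

```text
at [ 0.5742 -0.1416  0.0851] [-8.9990e+01 -6.0000e-02  1.6226e+02] t 7.38 F [-1.9 -0.7 -0.3] open 0.0586
shift [-0.0005  0.0246 -0.0001] turn [-0.01  0.06  0.06]
```

Emit:
apply_moves(
  plan=[
    [0, 0.003, 0, 0, 0, 0, 1],
    [0, 0.006, 0, 0, 0, 0, 1],
    [0, 0.009, 0, 0, 0, 0, 1],
    [0, 0.012, 0, 0, 0, 0, 1],
    [0, 0.012, 0, 0, 0, 0, 1],
  ],
)

```text
time: 8.0
tool_pos: [0.5748, -0.1426, 0.0744]
tool_rot: [-1.569, 0.002, 2.832]
contact_force: [-2.9, -4.5, 4.1]
opening: 0.0583
```

Emit:
apply_moves(
  plan=[
    [0, 0.003, 0, 0, 0, 0, 1],
    [0, 0.006, 0, 0, 0, 0, 1],
    [0, 0.009, 0, 0, 0, 0, 1],
    [0, 0.01, 0, 0, 0, 0, 1],
    [0, 0.01, 0, 0, 0, 0, 1],
  ],
)

```text
time: 8.62
tool_pos: [0.5748, -0.1427, 0.0651]
tool_rot: [-1.569, 0.002, 2.832]
contact_force: [-5.1, -3.7, 9.1]
opening: 0.0586
```

Emit:
apply_moves(
  plan=[
    [0.0, 0.002, 0, 0, 0, 0, 1],
    [0, 0.004, 0, 0, 0, 0, 1],
    [0, 0.005, 0, 0, 0, 0, 1],
    [0, 0.005, 0, 0, 0, 0, 1],
    [0, 0.005, 0, 0, 0, 0, 1],
  ],
)

```text
time: 9.25
tool_pos: [0.5748, -0.1426, 0.0601]
tool_rot: [-1.569, 0.002, 2.832]
contact_force: [-4.3, -2.8, 8.6]
opening: 0.0587
```

```bash
python3 - <<'E'
from h import *
go([.5747,-.1417,.0595],162.2)
s=cams.read_camera("scene")
cv2.imwrite("pics/m3.png",cv2.resize(s[110:210,315:405],None,fx=5,fy=5,interpolation=cv2.INTER_CUBIC))
E
```

```text
at [ 0.5748 -0.1426  0.0601] [-8.9920e+01  1.0000e-01  1.6226e+02] t 9.25 F [-4.3 -2.8  8.6] open 0.0587
shift [ 0.0004  0.0006 -0.0009] turn [-0.08  0.06 -0.1 ]
```

View pics/m3.png

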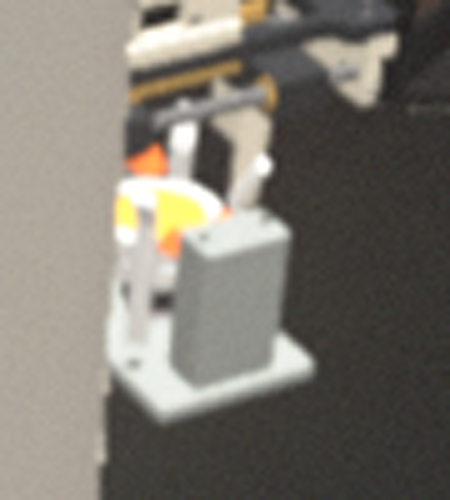

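The yellow disc is down at catch level (crop (170,210)), and orange overlaps its near edge. I'll press a little further until I feel the plate bottom out.

Emit:
apply_moves(
  plan=[
    [0.0, 0.0005, 0, 0, 0, 0, 1],
    [0, 0.001, 0, 0, 0, 0, 1],
    [0, 0.0015, 0, 0, 0, 0, 1],
    [0, 0.0015, 0, 0, 0, 0, 1],
    [0, 0.0015, 0, 0, 0, 0, 1],
  ],
)

```text
time: 9.93
tool_pos: [0.5748, -0.1426, 0.0587]
tool_rot: [-1.569, 0.002, 2.832]
contact_force: [-6.1, -4.0, 11.7]
opening: 0.0586
```

Emit:
apply_moves(
  plan=[
    [0.0, 0.0005, 0, 0, 0, 0, 1],
    [0, 0.001, 0, 0, 0, 0, 1],
    [0, 0.0015, 0, 0, 0, 0, 1],
    [0, 0.0015, 0, 0, 0, 0, 1],
    [0, 0.0015, 0, 0, 0, 0, 1],
  ],
)

```text
time: 10.55
tool_pos: [0.5748, -0.1426, 0.0573]
tool_rot: [-1.569, 0.002, 2.832]
contact_force: [-6.1, -3.2, 11.4]
opening: 0.0589
```

Emit:
apply_moves(
  plan=[
    [0.0, 0.0005, 0, 0, 0, 0, 1],
    [0, 0.001, 0, 0, 0, 0, 1],
    [0, 0.0015, 0, 0, 0, 0, 1],
    [0, 0.0015, 0, 0, 0, 0, 1],
    [0, 0.0015, 0, 0, 0, 0, 1],
  ],
)

```text
time: 11.18
tool_pos: [0.5748, -0.1426, 0.0559]
tool_rot: [-1.569, 0.002, 2.832]
contact_force: [-6.3, -4.2, 12.2]
opening: 0.0584
```

```bash
python3 - <<'E'
from h import *
go([.5747,-.1417,.0595],162.2)
s=cams.read_camera("scene")
b=cv2.resize(s[120:200,325:380],None,fx=7,fy=7,interpolation=cv2.INTER_CUBIC)
th=np.linspace(0,2*np.pi,80)
for r in(.03,):
  for z,col in((.064,(0,255,0)),(.058,(0,0,255))):
    for t in th:
        p=proj("scene",[.5757+r*np.cos(t),-.142+r*np.sin(t),z]);q=((p-[325,120]+.5)*7-.5).astype(int);cv2.circle(b,tuple(map(int,q)),1,col,-1)
cv2.imwrite("pics/m4.png",b)
E
```

```text
at [ 0.5748 -0.1426  0.0559] [-8.9920e+01  1.1000e-01  1.6226e+02] t 11.18 F [-6.3 -4.2 12.2] open 0.0584
shift [ 0.0004 -0.0036 -0.0009] turn [-0.08  0.06 -0.11]
```

View pics/m4.png

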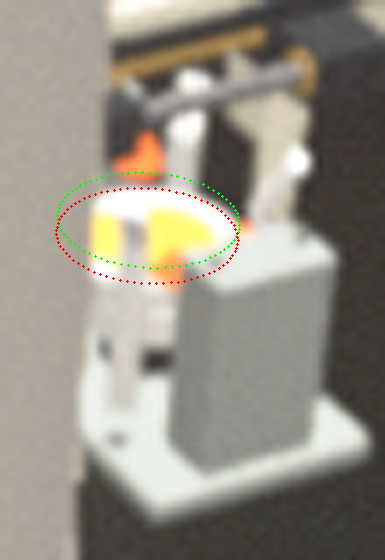

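The disc's top edge matches the ring drawn 6 mm below the catches (red), so it is past them. Letting go.

Emit:
apply_moves(
  plan=[
    [0, 0, 0, 0, 0, 0, -1],
    [0, 0, 0, 0, 0, 0, -1],
    [0, 0, 0, 0, 0, 0, -1],
    [0, 0, 0, 0, 0, 0, -1],
    [0, 0, 0, 0, 0, 0, -1],
  ],
)

```text
time: 11.85
tool_pos: [0.5746, -0.1415, 0.054]
tool_rot: [-1.571, -0.0, 2.832]
contact_force: [0.1, 0.7, 0.0]
opening: 0.0916
```

Emit:
apply_moves(
  plan=[
    [0, -0.01, 0, 0, 0, 0, -1],
    [0, -0.03, 0, 0, 0, 0, -1],
    [0, -0.07, 0, 0, 0, 0, -1],
    [0, -0.12, 0, 0, 0, 0, -1],
    [0, -0.17, 0, 0, 0, 0, -1],
  ],
)

```text
time: 12.48
tool_pos: [0.5744, -0.1415, 0.2265]
tool_rot: [-1.571, 0.001, 2.832]
contact_force: [0.6, -0.3, 0.1]
opening: 0.0918
```

```bash
python3 - <<'E'
from h import *
go([.45,.1,.24],162.2)
E
```

```text
at [ 0.5744 -0.1415  0.2265] [-9.0000e+01  4.0000e-02  1.6225e+02] t 12.47 F [ 0.6 -0.3  0.1] open 0.0918
shift [ 0.1921 -0.0136 -0.1921] turn [-0.    0.05 -0.04]
```

Moving aside so the top camera can see the magazine.

Emit:
apply_moves(
  plan=[
    [0.04, -0.01, -0.04, 0, 0, 0, -1],
    [0.08, -0.01, -0.08, 0, 0, 0, -1],
    [0.12, -0.01, -0.12, 0, 0, 0, -1],
    [0.16, -0.01, -0.16, 0, 0, 0, -1],
    [0.18, -0.01, -0.2, 0, 0, 0, -1],
  ],
)

```text
time: 13.1
tool_pos: [0.4626, 0.1053, 0.2353]
tool_rot: [-1.571, 0.001, 2.832]
contact_force: [0.7, -0.6, -0.1]
opening: 0.092
```

```bash
python3 - <<'E'
from h import *
im=cams.read_camera("top");s=cams.read_camera("scene")
for c,a,q in blobs(im,(20,100,100),(35,255,255),8,(355,140,425,230)):print("yel top",c,a,np.round(ray("top",c,.064),4))
for c,a,q in blobs(im,(100,100,80),(125,255,255),8,(260,150,300,190)):print("blu",c,np.round(ray("top",c,.012),4))
b=cv2.resize(s[120:200,325:380],None,fx=7,fy=7,interpolation=cv2.INTER_CUBIC)
for z,col in((.064,(0,255,0)),(.084,(255,0,255))):
    for t in np.linspace(0,2*np.pi,50):
        p=proj("scene",[.5757+.03*np.cos(t),-.142+.03*np.sin(t),z]);q=((p-[325,120]+.5)*7-.5).astype(int);cv2.circle(b,tuple(map(int,q)),1,col,-1)
a=cv2.resize(im[150:220,360:420],None,fx=6,fy=6,interpolation=cv2.INTER_CUBIC)
a=cv2.copyMakeBorder(a,0,560-len(a),0,0,cv2.BORDER_CONSTANT)
cv2.imwrite("pics/m5.png",np.hstack([a,b]))
E
```

```text
yel top [390.6 182.7] 260 [ 0.5769 -0.1412  0.064 ]
blu [278.3 166.3] [0.6306 0.1087 0.012 ]
```

View pics/m5.png

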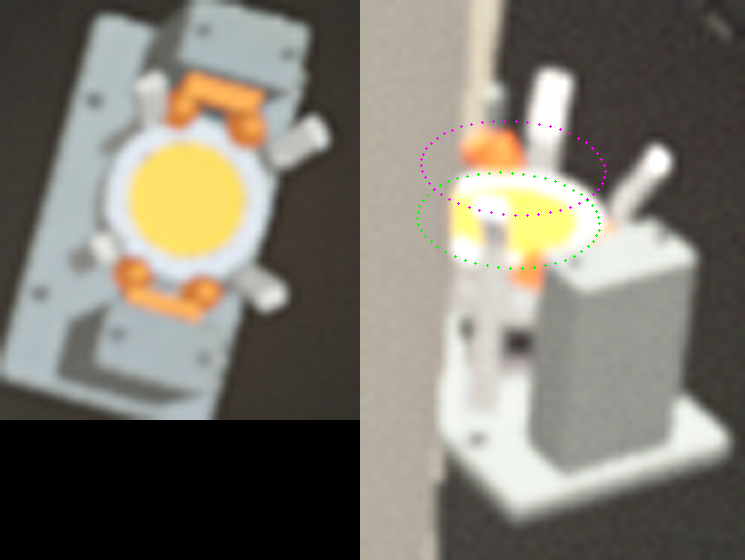

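The disc is flat at the under-catch level, matching the green 64 mm ring and nowhere near the 84 mm one that a loosely resting disc would match. The orange catches overlap its rim at all four rollers in the top view. Blue hasn't moved, so I'm handing in.

```bash
python3 -c "
from h import *
go([0.46,.1,.2],162.2);print(robot.hand_in())"
```

```text
at [0.463  0.1071 0.2353] [-9.0090e+01  5.0000e-02  1.6251e+02] t 13.2 F [ 0.4 -0.5 -0.7] open 0.092
shift [0.0008 0.0352 0.0078] turn [ 0.09  0.31 -0.05]
the job is handed in; nothing more can be done
None
```

I gripped the yellow-centred holder along the magazine's y and pressed it straight down past the catches. The push peaked at about 12 N. I then let go, drew the arm clear and handed the job in at about 13.2 s; no verdict was reported.

**Last checks:**
- **Height:** the holder lies flat, with its top level with the catch undersides, so its middle is about 6 mm below them. All four catch rollers overlap its rim.
- **Centring:** it sits about 1.5 mm off the magazine axis.
- **Blue holder:** it has not moved.
- **Robot:** the gripper is open and clear of everything.

**Less certain:**
- **Snap:** no clear snap showed in the force. I pressed to about 13 mm below the seat by the arm's reading, deeper than the 8 to 10 mm expected, and did not feel the plate bottom out.
- **Sideways force:** there was about 7 N of sideways force while pressing, which went away on release.
- **Black-centred holder:** it is hidden under the yellow one, so I did not see it after loading.

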